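# Pin and clip the chipper's lever

## Robot

A 6-joint arm with a two-finger parallel gripper is mounted at the origin on the work surface. World frame = base frame: x ahead of the robot, y to its left, z up, the work surface at z = 0. Lengths are in m, angles in rad, forces in N, time in s.
With the tool pointing down it reaches from about 0.25 to 0.775 m from the base axis. Payload 4 kg.
Tool frame: the origin (TCP) lies midway between the tips of the shut fingers; the grasp point (between the pads) lies 19 mm behind it (arm.pinch_z is the distance from the TCP to the grasp point, in m); x points along the fingers, y is the direction in which the jaws open and shut, and the axes are right-handed (so a half turn about x gives the same grasp; the last joint's range is limited). The gripper opens to 94 mm and grips with 3 to 60 N. Pads are 16 mm wide; open, the fingers measure 119 mm over their backs; the gripper's body (75 mm by 177 mm) begins 78 mm behind the grasp point.
Start: joints at [1.014, 0.087, 1.371, -0, 1.684, -0.103], TCP at [0.241, 0.494, 0.173] pointing down, gripper open.
Joint ranges: [-3.1, 3.1], [-0.76, 2.03], [0.27, 2.55], [-1.08, 4.22], [0.17, 2.65], [-2.57, 2.57]. Speed limits (rad/s): [2.79, 2.79, 3.14, 3.14, 3.14, 3.14].

## Interface

Orientations are given as a 3x3 rotation matrix whose columns are the frame's x, y, z axes.
In Python, from plant import arm gives the robot as it stands.
- The arm moves only by the tool step_arm, never from a script. Its argument "series" is a list of rows, each an object with "gripper": the closure, from 0 (fully open) to 1 (shut); "linear": the shift along the tool's x, y, z in units of 50 mm (1.0 is 50 mm), a list of three; "roll": the turn about the tool's x in units of 6 degrees (1.0 is 6 degrees). In form: [{"gripper": gripper, "linear": [tx, ty, tz], "roll": roll}, ...]. A call has 1 to 12 rows; each row is the pose to reach, as a shift and turn from the pose commanded when the call began, along the tool's axes at that moment; what a row does not reach only later rows make up. A row lasts 1/10 s, in which the tool goes at most 50 mm and 8.59 degrees, less where a joint would pass 70% of its speed; a pose out of reach is approached as far as the arm can. A call with a gripper value outside its range is refused whole. The fingers move at their own pace and stop on an object; "grip_force" is the grip in N (left out, the last holds). Time passes only in rows, so rows that repeat a pose let the fingers close. It gives the time, the measured TCP pose, the force and the opening at its end, in the units of the state.
- arm.sense(): the state, without advancing time (a new reading comes with each control period).
- arm.grab_frame(name): name is "scene" or "top" or "wrist"; returns the picture (480x640x3 uint8, red, green, blue); there is no depth.
- arm.calibration(name): a dict with "camera_matrix" (3x3 intrinsics, pixels), "xyz" and "rotation" of the camera in the world; the wrist camera has in their place "T_tool_cam" (4x4, takes a point from camera to tool coordinates, whose origin is the TCP and whose axes are the tool frame's). Camera axes: x right, y down, z forward; pixel columns grow to the right and rows downward; lengths in m; the calibration is good to about 2 mm. A picture is of the moment at which its call begins: read the wrist's pose just before it. calibration takes no time and is no camera call.
- arm.finish_job(): hands the job in, once; it reports no verdict.
The state is a dict: "time": time; "q": joint angles; "dq": joint speeds; "joint_torque": joint torques, N m; "eef_pos": TCP position; "orientation": TCP orientation; "wrist_force": force on the tool from outside, world axes, zero at the start; "ft_torque": the same for the moment, N m; "finger_gap": finger opening in m.
Only numpy, scipy, OpenCV 4.12 (cv2) and the standard library are available. Lean on these libraries where they do the work, as an engineer would, in place of code of your own. Each camera call takes 0.05 s, during which the arm holds its last target. There are 200 camera calls.

## Task

The lever pin of the potato chipper on the counter has slid out. Push it back in until its head is fully home against the side plate, then take the spring clip from its wooden stand and push it straight down over the pin's grooved end, between side plate and end collar, until it snaps past its bulge and is fully home with its stop on the pin - without forcing it, as overloading bends it. Leave it on the pin and leave mug, jar and spoon alone.

Things in the scene. Friction and masses are not known exactly. Their poses are not given: they have to be found in the camera images.
- chipper: hand-lever potato chipper, fixed; origin on the counter, z up. White base 260 x 110 x 14 mm. Lowered lever along +x from x -55 to +255 mm, top 121 mm up (128 at the plates). At x -55 mm two upright steel side plates (56 mm along x, 6 thick, outer faces at y +33 and -33, tops 129 mm up) carry a cross pin along y, about 105 mm up. White housing x +20 to +151, y +-45, 88 mm high.
- pin_axis (a point): fixed point of the chipper, axes as its own: x -55, y +42, z 105 mm, the middle of the groove (lengthwise) when the pin is home, and the mid height of the side plates' slots. The pin lies firmly anywhere up to 12 mm above or below this height; that is not measured, so feel for it (or look). Along x it is exact.
- head_plate (a point): fixed point of the chipper, axes as its own: x -55, y -33, z 105 mm, on the outer face of the side plate at the pin's head. The pin's round head is 34 mm in diameter and 12 mm thick; its inner face rests here when home (outer face at y -45 mm). Same hidden height offset.
- pin (a joint): how far the pin is drawn out to the chipper's -y, m: 0 = home, at a hard stop; starts 0.018 to 0.032; about 4 N friction, stays where left. Shank 20 mm in diameter; when home, beyond the +y plate: groove (pin_c2) 14 mm in diameter from y +34 to +50 mm, then an end collar 20 mm in diameter to y +58. Drawn out, the groove hides in the plate.
- stand: fixed wooden stand 80 x 50 mm, 50 mm high, origin under its centre, with a slot 48 mm long (along its x), 10 mm wide, 44 mm deep from the top, open above, in which the clip stands upright, legs down.
- clip: hairpin spring clip 96 mm high, 54 g: origin midway between the leg tips, z from tips to grip, two sprung legs of 6 mm steel wire side by side along x, 6 mm thin along y, front and back alike. It starts standing in the stand, tips 6 mm above the counter, perhaps leaning up to 5 degrees. Pressing its stop on the pin with over 20 N bends it.
- clip_grip (a point): centre of the clip's black plastic grip, to be held: 26 mm along x, 14 mm along y, 24 mm high, 84 mm above the leg tips
- clip_bulge (a point): middle of the gap at the legs' bulge, 15 mm above the tips: 9 mm free gap, flaring to 23 mm at the tips. Pushing it past the 14 mm groove takes about 7 to 13 N, then the force drops, then rises steeply (several mm on) as a black stop (clip_c1) between the legs (underside 34 mm above the tips) meets the pin's top: seated.
- clip_pocket (a point): point on the clip's middle line 27 mm above the leg tips, axes as the clip's; on the pin's axis when seated. The flared legs first touch the pin when it is about 21 mm above the pin's axis. The straight pocket pinches the groove: the clip stays upright, and stays where it is let go, so after the snap push on (some 6 mm) until the stop is felt.
- clip_leg_a (a joint): outward bending of the clip's +x leg, rad: 0 free, about 0.01 when seated on the pin, about 0.055 while the bulge passes the pin
- clip_leg_b (a joint): the same for the -x leg
- mug: white mug, rim 80 mm in diameter, 92 mm high, bystander; origin under its centre
- jar: amber glass jar with steel lid, 60 mm in diameter, 100 mm high, bystander; origin under its centre
- spoon: kitchen spoon lying on the counter, bystander; origin under its middle
Things that resemble listed ones, but are neither listed nor needed, are in the scene too. Leave any purple look-alike of the clip alone.

How it is judged:
By the outcome, as a careful person would: the job done as asked, in the order asked, and still so for the second after the job is handed in, with the robot touching nothing.
It also fails if it takes over 56 s, if anything falls off the work surface, if the arm or the gripper's body presses on something with over 40 N, if the wrist force passes 120 N, or if a joint passes its speed limit or range.

## Working session

There is one attempt and no reset: what is moved stays moved. The work goes in short steps, Python scripts to look and compute and a tool call to move; the robot and the scene stay as the last step left them, time stands still between calls to the robot, and variables do not carry over. Pictures are saved under pics/ and viewed, about 8 in all and at most 12, crops included, and the job is handed in when it is done.

Besides the shell and the picture viewer there is one more tool, called after ">>>" by a JSON object that holds its "op" and its "data". step_arm: Moves the arm, as the interface text tells. Its arguments: {"type":"object","properties":{"series":{"type":"array"},"grip_force":{"type":"number"}},"required":["series"]}

```bash
mkdir -p pics; ls; python3 - <<'E'
from plant import arm
import cv2,numpy as np
for n in("scene","top"):
    cv2.imwrite(f"pics/{n}0.png",arm.grab_frame(n)[:,:,::-1]); c=arm.calibration(n);print(n,{k:np.round(v,4).tolist() for k,v in c.items()})
print({k:np.round(v,4).tolist() for k,v in arm.calibration("wrist").items()},arm.sense(),arm.pinch_z)
E
```

```text
pics
scene {'camera_matrix': [[447.1886, 0.0, 321.6437], [0.0, 447.1886, 245.9691], [0.0, 0.0, 1.0]], 'xyz': [0.8063, 0.4873, 0.741], 'rotation': [[-0.8583, 0.3963, -0.3259], [0.5128, 0.6431, -0.5688], [-0.0158, -0.6553, -0.7552]]}
top {'camera_matrix': [[560.7633, 0.0, 312.5858], [0.0, 560.7633, 242.1954], [0.0, 0.0, 1.0]], 'xyz': [0.4052, -0.0331, 1.1804], 'rotation': [[-0.0244, -0.9939, 0.1078], [-0.9991, 0.0281, 0.0332], [-0.036, -0.1069, -0.9936]]}
{'camera_matrix': [[335.1803, 0.0, 316.8686], [0.0, 335.1803, 243.479], [0.0, 0.0, 1.0]], 'T_tool_cam': [[-0.0, -0.2627, 0.9649, -0.2123], [1.0, 0.0, 0.0001, -0.001], [-0.0, 0.9649, 0.2627, -0.0765], [0.0, 0.0, 0.0, 1.0]]} {'time': 0.1, 'q': array([ 1.01392958e+00,  8.78747037e-02,  1.37205648e+00, -6.70708982e-07,
        1.68354259e+00, -1.03149672e-01]), 'dq': array([ 0.00032216, -0.0024641 , -0.00435127,  0.00082719, -0.00081612,
        0.00080562]), 'joint_torque': array([ 1.43757487e-03, -3.41250229e+01, -3.03302944e+01,  7.19311740e-02,
        3.04003386e-02, -1.04065141e-04]), 'eef_pos': array([0.24082316, 0.49389578, 0.17224839]), 'orientation': array([[-9.93664268e-04,  4.38308690e-01,  8.98823957e-01],
       [-1.59726969e-03,  8.98822558e-01, -4.38309774e-01],
       [-9.99998231e-01, -1.87119702e-03, -1.93030676e-04]]), 'wrist_force': array([-0.16865166, -0.36370964, -0.61858061]), 'ft_torque': array([-0.02917455, -0.00159519, -0.00623733]), 'finger_gap': 0.09417962178964998} 0.0188
```

View pics/scene0.png

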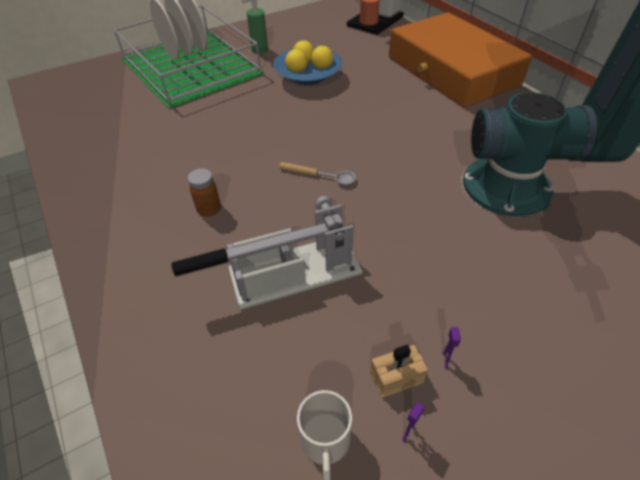

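View pics/top0.png

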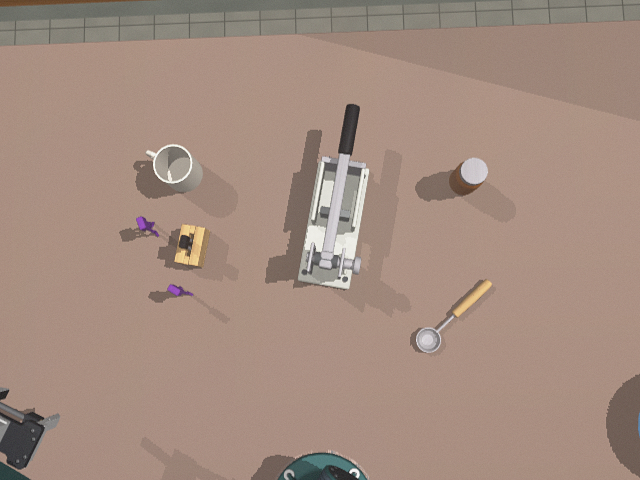

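The black-gripped clip stands in the wooden stand, at top (185,242) and scene (402,354). The two purple look-alikes are at top (145,224) and (177,291). The pin head is on the robot's right, at top (357,265). I'll enlarge both areas to confirm.

```bash
python3 - <<'E'
import cv2,numpy as np
t=cv2.imread("pics/top0.png");s=cv2.imread("pics/scene0.png")
r=lambda i,f:cv2.resize(i,None,fx=f,fy=f,interpolation=cv2.INTER_CUBIC)
a=r(t[150:300,290:390],4) ; b=r(t[210:285,160:220],4)  # 600x400, 300x240
c=r(s[330:405,360:440],4) 
o=np.zeros((600,720,3),np.uint8);o[:,:400]=a;o[:300,400:640]=b;o[300:600,400:720]=c
cv2.imwrite("pics/crop1.png",o)
cv2.imwrite("pics/crop2.png",r(s[185:305,220:370],5))
E
```

```text
(no output)
```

View pics/crop1.png

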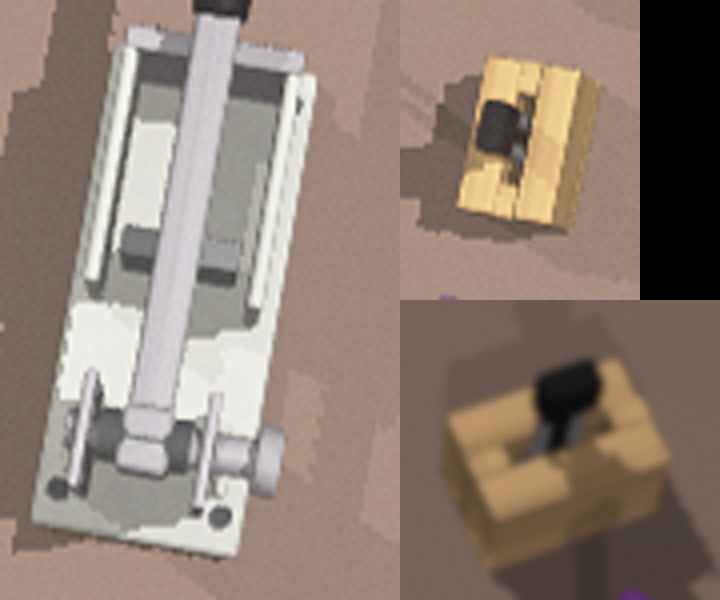

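View pics/crop2.png

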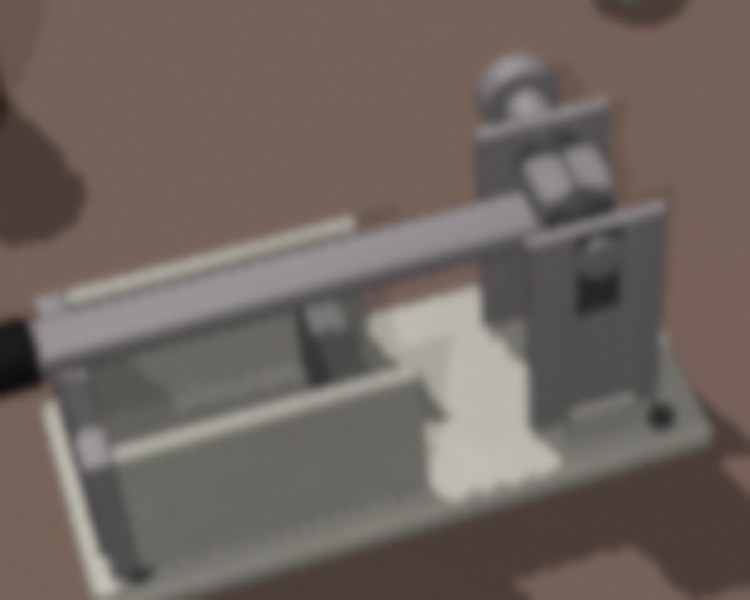

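```bash
cat > h.py <<'E'
from plant import arm
import numpy as np
from scipy.optimize import least_squares
C={n:arm.calibration(n) for n in("scene","top")}
def proj(n,P):
    c=C[n];p=(np.atleast_2d(P)-c["xyz"])@c["rotation"];q=p@np.array(c["camera_matrix"]).T
    return q[:,:2]/q[:,2:]
def world(pose,P):
    x,y,a=pose;P=np.atleast_2d(P);R=np.array([[np.cos(a),-np.sin(a),0],[np.sin(a),np.cos(a),0],[0,0,1]])
    return P@R.T+[x,y,0]
def fit(obs,x0):
    f=lambda p:np.concatenate([(proj(n,world(p,P))[0]-uv) for n,P,uv in obs])
    r=least_squares(f,x0,loss="soft_l1");return r.x,f(r.x).reshape(-1,2)
def tri(uvs,x0):
    f=lambda p:np.concatenate([proj(n,p)[0]-uv for n,uv in uvs]);r=least_squares(f,x0);return r.x,r.fun
A=lambda x,y:np.array([290+x/4,150+y/4]);B=lambda x,y:np.array([160+(x-400)/4,210+y/4])
Cc=lambda x,y:np.array([360+(x-400)/4,330+(y-300)/4]);D=lambda x,y:np.array([220+x/5,185+y/5])
m=lambda *a:np.array(a)/1e3
E
python3 - <<'E'
from h import *
np.set_printoptions(precision=4,suppress=True)
obs=[("top",m(-27,33,129),A(85,372)),("top",m(-83,33,129),A(68,488)),("top",m(-27,-33,129),A(222,395)),("top",m(-83,-33,129),A(206,508)),
("top",m(20,45,88),A(85,280)),("top",m(20,-45,88),A(258,310)),("top",m(151,-45,88),A(315,75)),
("scene",m(-83,33,129),D(666,206)),("scene",m(-27,33,129),D(527,245)),("scene",m(-83,-33,129),D(608,98)),("scene",m(-27,-33,129),D(475,130)),
("scene",m(20,45,88),D(412,372)),("scene",m(151,45,88),D(110,458)),("scene",m(20,-45,88),D(355,220))]
p,r=fit(obs,[.37,-.03,-.1]);print("chipper",p,np.degrees(p[2]));print(r)
so=[("top",m(a,b,50),B(*uv)) for a,b,uv in((40,25,(490,57)),(40,-25,(580,70)),(-40,-25,(553,222)),(-40,25,(460,207)))]
so+=[("scene",m(a,b,50),Cc(*uv)) for a,b,uv in((40,25,(450,415)),(40,-25,(0,0)),(-40,-25,(612,360)),(-40,25,(668,460)))][:0]
s,r=fit(so,[.38,.23,-.1]);print("stand",s,np.degrees(s[2]));print(r)
print("scene corners",[((proj("scene",world(s,m(a,b,50)))[0]-[360,330])*4+[400,300]) for a,b in((40,25),(40,-25),(-40,-25),(-40,25))])
g,r=tri([("top",B(497,127)),("scene",Cc(567,388))],[.38,.23,.09]);print("grip",g,r)
x,y,a=s;R=np.array([[np.cos(a),-np.sin(a)],[np.sin(a),np.cos(a)]]);print("grip in stand",R.T@(g[:2]-s[:2]))
for n,f in(("pinend",D(600,255)),):
  for z in(93,99,105,111,117): print(z,[(proj("scene",world(p,m(-55,yy,z)))[0]-[220,185])*5 for yy in(26,33,40)])
for d in(18,25,32): print(d,[(proj("top",world(p,m(-55,-33-d-k,112)))[0]-[290,150])*4 for k in(0,12)])
for n,uv in(("top",A(270,462)),("scene",D(515,85))):print(uv)
h,r=tri([("top",A(270,459)),("scene",D(513,88))],[.35,-.09,.11]);print("head",h,r);x,y,a=p;R=np.array([[np.cos(a),-np.sin(a)],[np.sin(a),np.cos(a)]]);print(R.T@(h[:2]-p[:2]))
E
```

```text
chipper [ 0.5393 -0.0339 -0.2141] -12.267222620038496
[[ 0.2409 -1.1061]
 [-1.1365 -0.962 ]
 [ 0.427  -0.4096]
 [-1.0393  0.6197]
 [-0.446  -0.307 ]
 [ 1.35    0.5257]
 [-0.9529 -5.0971]
 [ 0.7577  0.0067]
 [ 0.4058 -0.4981]
 [ 0.1895 -1.2974]
 [-0.1845 -1.0383]
 [ 2.1192 -0.6969]
 [-5.8408  0.44  ]
 [ 0.3471 -2.9311]]
stand [ 0.5299  0.2551 -0.1864] -10.679117609198371
[[-0.6151 -0.6312]
 [ 0.6552 -0.1024]
 [ 0.318   0.4013]
 [-0.3519  0.2576]]
scene corners [array([495.5819, 516.4081]), array([444.2372, 409.6115]), array([614.6636, 349.2862]), array([671.9702, 451.0589])]
grip [0.5317 0.2564 0.0907] [ 0.0606 -0.072   0.0752  0.005 ]
grip in stand [0.0015 0.0016]
93 [array([592.2591, 275.038 ]), array([598.4654, 287.8097]), array([604.735 , 300.7115])]
99 [array([592.454 , 264.6935]), array([598.6941, 277.4799]), array([604.9981, 290.3973])]
105 [array([592.651 , 254.2398]), array([598.9252, 267.0405]), array([605.264, 279.973])]
111 [array([592.85  , 243.6751]), array([599.1587, 256.4897]), array([605.5327, 269.4369])]
117 [array([593.0512, 232.9977]), array([599.3948, 245.8257]), array([605.8044, 258.7873])]
18 [array([249.3749, 461.2972]), array([274.2281, 465.989 ])]
25 [array([263.8689, 464.0334]), array([288.7401, 468.7286])]
32 [array([278.3734, 466.7716]), array([303.2627, 471.4702])]
[357.5 265.5]
[323. 202.]
head [ 0.4754 -0.0818  0.1162] [ 0.0455 -0.0706  0.0892  0.0081]
[-0.0523 -0.0604]
```

```bash
cat >> h.py <<'E'
OBS=[("top",m(-27,33,129),A(85,372)),("top",m(-83,33,129),A(68,488)),("top",m(-27,-33,129),A(222,395)),("top",m(-83,-33,129),A(206,508)),
("scene",m(-83,33,129),D(666,206)),("scene",m(-27,33,129),D(527,245)),("scene",m(-83,-33,129),D(608,98)),("scene",m(-27,-33,129),D(475,130))]
E
python3 - <<'E'
from h import *
np.set_printoptions(precision=4,suppress=True)
for o in(OBS,OBS[:4],OBS[4:]):
    p,r=fit(o,[.53,-.03,-.2]);print("chipper",p,np.degrees(p[2]),r.tolist() if o is OBS else '', world(p,m(-55,42,105)),world(p,m(-55,-33,105)))
# start tool yaw
R=arm.sense()["orientation"];print(np.degrees(np.arctan2(R[1,1],R[0,1])))
E
```

```text
chipper [ 0.5395 -0.0329 -0.1933] -11.074204808808052 [[-0.04639315781747655, -0.7786544836147584], [-0.8152698224732831, -0.5220071672885638], [0.26618032477927045, -0.7968591068719775], [-0.5860317999499216, 0.3382546869846692], [0.959063171807486, -0.3558339200749856], [0.8406043735880644, -0.43615157482096834], [-0.26098359583687625, -1.461430088910845], [-0.44001359312954946, -0.8120746059625787]] [[0.4936 0.0189 0.105 ]] [[ 0.4792 -0.0547  0.105 ]]
chipper [ 0.5389 -0.0325 -0.1766] -10.117238352366677  [[0.4921 0.0185 0.105 ]] [[ 0.4789 -0.0554  0.105 ]]
chipper [ 0.5407 -0.0328 -0.2177] -12.473575347333437  [[0.4961 0.0201 0.105 ]] [[ 0.4799 -0.0532  0.105 ]]
64.0039324768384
```

```bash
cat >> h.py <<'E'
CH=[.5395,-.0329,-.2]
def go(P,yaw=None):
    "world TCP target -> linear units; yaw: desired tool-y heading deg -> roll units"
    s=arm.sense();R=s["orientation"];d=R.T@(np.array(P)-s["eef_pos"])/.05
    y=np.degrees(np.arctan2(R[1,1],R[0,1]))
    return np.round(d,3).tolist(),None if yaw is None else round(-(yaw-y)/6,3)
E
python3 - <<'E'
from h import *
t=world(CH,m(-55,-98,97))[0];print(t)
print(go([.241,.494,.26],78.5),go([t[0],t[1],.26],78.5),go(t,78.5))
E
```

```text
[ 0.46612674 -0.11801971  0.097     ]
([-1.755, 0.0, 0.002], np.float64(-2.416)) ([-1.74, -9.028, 9.414], np.float64(-2.416)) ([1.52, -9.022, 9.415], np.float64(-2.416))
```

>>> {"op": "step_arm", "data": {"series": [{"gripper":1,"linear":[-0.9,0,0],"roll":0},{"gripper":1,"linear":[-1.75,0,0],"roll":-0.4},{"gripper":1,"linear":[-1.75,-0.9,0.9],"roll":-0.8},{"gripper":1,"linear":[-1.75,-1.5,1.6],"roll":-1.2},{"gripper":1,"linear":[-1.75,-2.1,2.2],"roll":-1.6},{"gripper":1,"linear":[-1.75,-2.7,2.8],"roll":-2.0},{"gripper":1,"linear":[-1.75,-3.3,3.4],"roll":-2.4},{"gripper":1,"linear":[-1.75,-3.9,4.1],"roll":-2.4},{"gripper":1,"linear":[-1.75,-4.5,4.7],"roll":-2.4},{"gripper":1,"linear":[-1.75,-5.1,5.3],"roll":-2.4},{"gripper":1,"linear":[-1.75,-5.7,5.9],"roll":-2.4},{"gripper":1,"linear":[-1.75,-6.3,6.5],"roll":-2.4}]}}

```text
time: 1.3
eef_pos: [0.3951, 0.0671, 0.2604]
orientation: [[-0.0, 0.201, 0.98], [0.0, 0.98, -0.201], [-1.0, 0.0, -0.0]]
wrist_force: [1.0, -0.0, -0.1]
finger_gap: 0.0018
```

```bash
python3 - <<'E'
from h import *
t=world(CH,m(-55,-98,97))[0];s=arm.sense()
print(s["time"],s["eef_pos"],s["wrist_force"])
print(go([t[0],t[1],.26],78.5),go(t,78.5))
E
```

```text
1.3 [0.39511776 0.06706183 0.26044987] [ 1.03494032 -0.04885103 -0.10203437]
([0.008, -3.34, 2.135], np.float64(-0.017)) ([3.268, -3.341, 2.136], np.float64(-0.017))
```

>>> {"op": "step_arm", "data": {"series": [{"gripper":1,"linear":[0,-0.8,0.5],"roll":0},{"gripper":1,"linear":[0,-1.5,1.0],"roll":0},{"gripper":1,"linear":[0,-2.3,1.5],"roll":0},{"gripper":1,"linear":[0,-3.0,2.0],"roll":0},{"gripper":1,"linear":[0,-3.34,2.13],"roll":0},{"gripper":1,"linear":[0,-3.34,2.13],"roll":0},{"gripper":1,"linear":[0,-3.34,2.13],"roll":0},{"gripper":1,"linear":[0,-3.34,2.13],"roll":0}]}}

```text
time: 2.1
eef_pos: [0.4657, -0.1151, 0.2609]
orientation: [[0.0, 0.2, 0.98], [0.001, 0.98, -0.2], [-1.0, 0.001, 0.0]]
wrist_force: [-0.0, 0.5, 0.6]
finger_gap: 0.0002
```

```bash
python3 - <<'E'
from h import *
import cv2
s=arm.sense();im=arm.grab_frame("wrist")
cv2.imwrite("pics/w1.png",im[:,:,::-1])
T=arm.calibration("wrist")["T_tool_cam"];K=np.array(arm.calibration("wrist")["camera_matrix"])
Rw=s["orientation"]
for q in([-55,-33-21-12,115],[-83,-33,129],[-27,-33,129],[-83,33,129],[-27,33,129]):
    w=world(CH,m(*q))[0];t=Rw.T@(w-s["eef_pos"]);c=np.linalg.inv(T)@np.r_[t,1];uv=K@c[:3];print(q,uv[:2]/uv[2])
print(s["eef_pos"],s["wrist_force"])
E
```

```text
[-55, -66, 115] [344.42006583 225.93778628]
[-83, -33, 129] [378.10190835 202.18456107]
[-27, -33, 129] [375.65334451 254.18687318]
[-83, 33, 129] [442.17840877 202.11253721]
[-27, 33, 129] [437.10961348 254.11648719]
[ 0.46567315 -0.11512885  0.26091478] [-0.03312455  0.48027849  0.57014476]
```

View pics/w1.png

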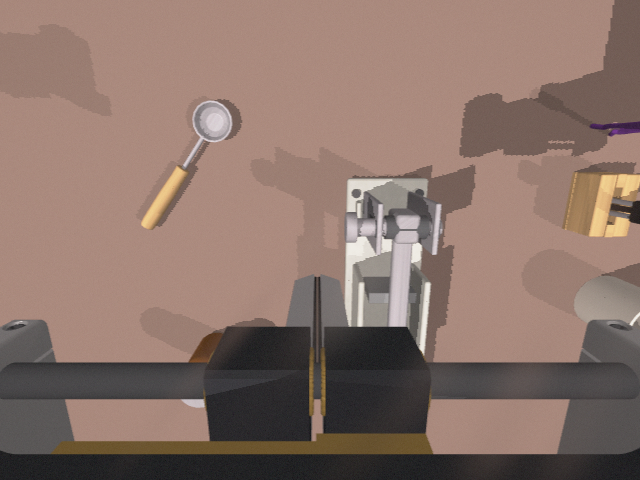

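>>> {"op": "step_arm", "data": {"series": [{"gripper":1,"linear":[0.8,0,0],"roll":0},{"gripper":1,"linear":[1.6,0,0],"roll":0},{"gripper":1,"linear":[2.4,0,0],"roll":0},{"gripper":1,"linear":[3.0,0,0],"roll":0},{"gripper":1,"linear":[3.2,0,0],"roll":0},{"gripper":1,"linear":[3.2,0,0],"roll":0},{"gripper":1,"linear":[3.2,0.1,0],"roll":0},{"gripper":1,"linear":[3.2,0.2,0],"roll":0}]}}

```text
time: 2.95
eef_pos: [0.4696, -0.1064, 0.1033]
orientation: [[0.004, 0.201, 0.98], [-0.001, 0.98, -0.201], [-1.0, -0.0, 0.005]]
wrist_force: [-0.4, -0.0, 0.1]
finger_gap: 0.0008
```

>>> {"op": "step_arm", "data": {"series": [{"gripper":1,"linear":[0,0.1,0],"roll":0},{"gripper":1,"linear":[0,0.2,0],"roll":0},{"gripper":1,"linear":[0,0.3,0],"roll":0},{"gripper":1,"linear":[0,0.4,0],"roll":0}]}}

```text
time: 3.35
eef_pos: [0.4721, -0.0864, 0.101]
orientation: [[0.0, 0.201, 0.98], [0.0, 0.98, -0.201], [-1.0, 0.0, 0.0]]
wrist_force: [0.7, 0.9, -0.0]
finger_gap: 0.0002
```

```bash
cat >> h.py <<'E'
def st():
    s=arm.sense();x,y,a=CH;R=np.array([[np.cos(a),-np.sin(a)],[np.sin(a),np.cos(a)]])
    print("t",round(s["time"],2),"tcp in chipper mm",np.round(np.r_[R.T@(s["eef_pos"][:2]-[x,y]),s["eef_pos"][2]]*1e3,1),"F tool",np.round(s["orientation"].T@s["wrist_force"],1),"gap",round(s["finger_gap"]*1e3,1))
E
python3 -c "from h import *;st()"
```

```text
t 3.35 tcp in chipper mm [-55.4 -65.8 101. ] F tool [0.  1.  0.5] gap 0.2
```

>>> {"op": "step_arm", "data": {"series": [{"gripper":1,"linear":[0,0.06,0],"roll":0},{"gripper":1,"linear":[0,0.12,0],"roll":0}]}}

```text
time: 3.55
eef_pos: [0.4731, -0.0807, 0.1007]
orientation: [[-0.0, 0.201, 0.98], [0.0, 0.98, -0.201], [-1.0, 0.0, -0.0]]
wrist_force: [0.1, 0.1, -0.3]
finger_gap: 0.0003
```

```bash
python3 - <<'E'
from h import *
import cv2
st()
a=arm.grab_frame("top");b=arm.grab_frame("wrist")
r=lambda i,f:cv2.resize(i,None,fx=f,fy=f,interpolation=cv2.INTER_CUBIC)
o=np.hstack([r(a[190:310,290:390],4),r(b[170:290,290:390],4)]);cv2.imwrite("pics/push1.png",o[:,:,::-1])
E
```

```text
t 3.55 tcp in chipper mm [-55.6 -60.  100.7] F tool [0.3 0.1 0. ] gap 0.3
```

View pics/push1.png

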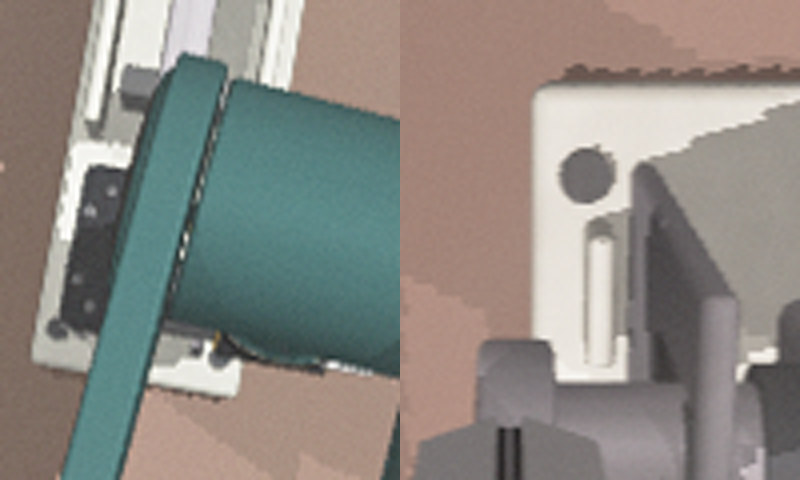

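The wrist view (right half) shows the pin head's outer face near crop (478,385), unmoved, with the fingertips beside or over it. The force is about 0, so I'll check from the scene camera.

```bash
python3 - <<'E'
from h import *
import cv2
s=arm.sense();a=arm.grab_frame("scene")
for q in ([0,0,0],[0,-.0125,0],[-.019,0,0]):
    print((proj("scene",s["eef_pos"]+s["orientation"]@np.array(q))[0]-[270,150])*6)
print((proj("scene",world(CH,m(-55,-66,115)))[0]-[270,150])*6)
cv2.imwrite("pics/push2.png",cv2.resize(a[150:250,270:400],None,fx=6,fy=6,interpolation=cv2.INTER_CUBIC)[:,:,::-1])
E
```

```text
[324.26346735 348.16993511]
[312.14455785 324.31073864]
[323.58383604 307.45672401]
[316.23023436 306.45643453]
```

View pics/push2.png

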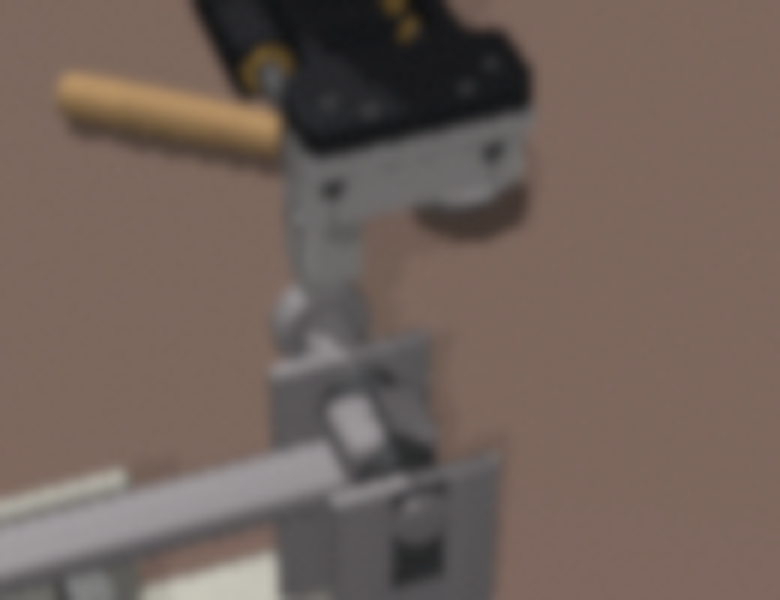

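>>> {"op": "step_arm", "data": {"series": [{"gripper":1,"linear":[0,0.08,0],"roll":0}]}}

```text
time: 3.8
eef_pos: [0.4739, -0.0773, 0.1007]
orientation: [[-0.0, 0.202, 0.979], [-0.0, 0.979, -0.202], [-1.0, -0.0, -0.0]]
wrist_force: [0.6, -0.6, 0.9]
finger_gap: 0.0007
```

>>> {"op": "step_arm", "data": {"series": [{"gripper":1,"linear":[0,0.08,0],"roll":0}]}}

```text
time: 3.9
eef_pos: [0.4747, -0.073, 0.1007]
orientation: [[-0.0, 0.202, 0.979], [0.0, 0.979, -0.202], [-1.0, 0.0, -0.0]]
wrist_force: [0.4, 1.5, -0.3]
finger_gap: 0.0006
```

```bash
python3 -c "from h import *;st()"
```

```text
t 3.9 tcp in chipper mm [-55.5 -52.2 100.7] F tool [0.3 1.5 0.1] gap 0.6
```

>>> {"op": "step_arm", "data": {"series": [{"gripper":1,"linear":[0,0.04,0],"roll":0}]}}

```text
time: 4.0
eef_pos: [0.4752, -0.0708, 0.1008]
orientation: [[0.0, 0.201, 0.98], [0.0, 0.98, -0.201], [-1.0, 0.0, 0.0]]
wrist_force: [-0.3, 0.4, -0.2]
finger_gap: 0.0005
```

```bash
python3 - <<'E'
from h import *
import cv2
st()
b=arm.grab_frame("wrist");a=arm.grab_frame("scene")
r=lambda i,f:cv2.resize(i,None,fx=f,fy=f,interpolation=cv2.INTER_CUBIC)
o=np.hstack([r(a[170:270,290:370],5),r(b[210:310,280:360],5)]);cv2.imwrite("pics/push3.png",o[:,:,::-1])
E
```

```text
t 4.0 tcp in chipper mm [-55.5 -50.  100.8] F tool [ 0.2  0.4 -0.3] gap 0.5
```

View pics/push3.png

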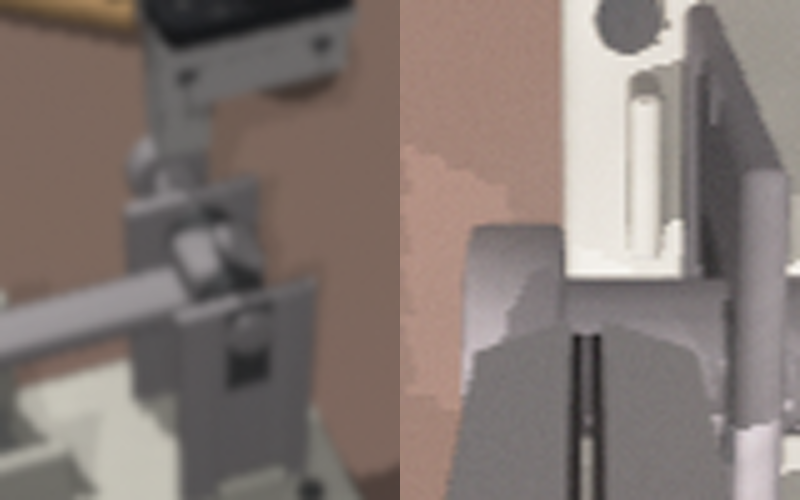

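The fingertips (crop (585,330)) lie over the shank without touching it, and the head (470,290) hasn't moved. So they pass above the pin. I'll back off, go lower and push again.

>>> {"op": "step_arm", "data": {"series": [{"gripper":1,"linear":[0,-0.4,0],"roll":0},{"gripper":1,"linear":[0,-0.9,0],"roll":0},{"gripper":1,"linear":[0,-0.9,0],"roll":0},{"gripper":1,"linear":[0.3,-0.9,0],"roll":0},{"gripper":1,"linear":[0.56,-0.9,0],"roll":0},{"gripper":1,"linear":[0.56,-0.9,0],"roll":0},{"gripper":1,"linear":[0.56,-0.78,0],"roll":0},{"gripper":1,"linear":[0.56,-0.66,0],"roll":0},{"gripper":1,"linear":[0.56,-0.56,0],"roll":0}]}}

```text
time: 5.0
eef_pos: [0.4702, -0.0979, 0.0735]
orientation: [[0.001, 0.2, 0.98], [-0.0, 0.98, -0.2], [-1.0, 0.0, 0.001]]
wrist_force: [0.3, 0.6, 1.1]
finger_gap: 0.0007
```

>>> {"op": "step_arm", "data": {"series": [{"gripper":1,"linear":[0,0.06,0],"roll":0},{"gripper":1,"linear":[0,0.12,0],"roll":0}]}}

```text
time: 5.2
eef_pos: [0.471, -0.0936, 0.0735]
orientation: [[0.001, 0.201, 0.98], [-0.003, 0.98, -0.201], [-1.0, -0.003, 0.001]]
wrist_force: [-0.8, -4.3, 1.2]
finger_gap: 0.0001
```

```bash
python3 -c "from h import *;st()"
```

```text
t 5.2 tcp in chipper mm [-55.1 -73.1  73.5] F tool [-1.2 -4.4  0. ] gap 0.1
```

>>> {"op": "step_arm", "data": {"series": [{"gripper":1,"linear":[0,0.06,0],"roll":0},{"gripper":1,"linear":[0,0.12,0],"roll":0},{"gripper":1,"linear":[0,0.18,0],"roll":0},{"gripper":1,"linear":[0,0.22,0],"roll":0},{"gripper":1,"linear":[0,0.26,0],"roll":0}]}}

```text
time: 5.7
eef_pos: [0.4737, -0.08, 0.0731]
orientation: [[0.001, 0.201, 0.98], [-0.0, 0.98, -0.201], [-1.0, -0.0, 0.001]]
wrist_force: [0.4, -3.9, 2.9]
finger_gap: 0.0003
```

>>> {"op": "step_arm", "data": {"series": [{"gripper":1,"linear":[0,0.03,0],"roll":0}]}}

```text
time: 5.8
eef_pos: [0.4739, -0.0784, 0.0729]
orientation: [[0.001, 0.201, 0.98], [-0.0, 0.98, -0.201], [-1.0, 0.0, 0.001]]
wrist_force: [-0.6, -3.8, 2.3]
finger_gap: 0.0006
```

```bash
python3 -c "from h import *;st()"
```

```text
t 5.8 tcp in chipper mm [-55.2 -57.7  72.9] F tool [-2.3 -3.9  0.2] gap 0.6
```

>>> {"op": "step_arm", "data": {"series": [{"gripper":1,"linear":[0,0.03,0],"roll":0}]}}

```text
time: 5.9
eef_pos: [0.4741, -0.0776, 0.0729]
orientation: [[0.0, 0.201, 0.98], [-0.001, 0.98, -0.201], [-1.0, -0.001, 0.001]]
wrist_force: [-1.3, -7.1, 2.3]
finger_gap: 0.0004
```

>>> {"op": "step_arm", "data": {"series": [{"gripper":1,"linear":[0,0.03,0],"roll":0}]}}

```text
time: 6.0
eef_pos: [0.474, -0.0777, 0.073]
orientation: [[-0.001, 0.202, 0.979], [-0.005, 0.979, -0.202], [-1.0, -0.005, 0.0]]
wrist_force: [-2.1, -12.6, 3.3]
finger_gap: 0.0007
```

>>> {"op": "step_arm", "data": {"series": [{"gripper":1,"linear":[0,0.02,0],"roll":0}]}}

```text
time: 6.1
eef_pos: [0.474, -0.0778, 0.073]
orientation: [[-0.001, 0.202, 0.979], [-0.007, 0.979, -0.202], [-1.0, -0.007, 0.0]]
wrist_force: [-3.0, -12.5, 4.1]
finger_gap: 0.0004
```

>>> {"op": "step_arm", "data": {"series": [{"gripper":1,"linear":[0,-0.3,0],"roll":0},{"gripper":1,"linear":[0,-0.8,0],"roll":0},{"gripper":1,"linear":[0.5,-0.8,0],"roll":0},{"gripper":1,"linear":[1.0,-0.8,0],"roll":0},{"gripper":1,"linear":[1.3,-0.8,0],"roll":0},{"gripper":1,"linear":[1.36,-0.8,0],"roll":0},{"gripper":1,"linear":[1.4,-0.8,0],"roll":0}]}}

```text
time: 6.8
eef_pos: [0.4659, -0.1126, 0.002]
orientation: [[-0.001, 0.201, 0.98], [0.002, 0.98, -0.201], [-1.0, 0.002, -0.002]]
wrist_force: [0.0, -0.3, -0.0]
finger_gap: 0.0008
```

>>> {"op": "step_arm", "data": {"series": [{"gripper":1,"linear":[0.06,0,0],"roll":0}]}}

```text
time: 6.9
eef_pos: [0.4672, -0.1134, 0.0004]
orientation: [[0.002, 0.201, 0.98], [0.001, 0.98, -0.201], [-1.0, 0.001, 0.002]]
wrist_force: [-0.3, -0.3, -0.3]
finger_gap: 0.0003
```

>>> {"op": "step_arm", "data": {"series": [{"gripper":1,"linear":[0.04,0,0],"roll":0}]}}

```text
time: 7.0
eef_pos: [0.4672, -0.1137, -0.0015]
orientation: [[0.002, 0.201, 0.98], [0.0, 0.98, -0.201], [-1.0, 0.0, 0.002]]
wrist_force: [-0.0, -0.4, 2.3]
finger_gap: 0.0006
```

>>> {"op": "step_arm", "data": {"series": [{"gripper":1,"linear":[0.04,0,0],"roll":0}]}}

```text
time: 7.1
eef_pos: [0.4675, -0.1136, -0.002]
orientation: [[0.003, 0.201, 0.98], [0.001, 0.98, -0.201], [-1.0, 0.001, 0.002]]
wrist_force: [-6.1, -0.4, 15.8]
finger_gap: 0.0006
```

```bash
python3 - <<'E'
from h import *
import cv2
st();s=arm.sense()
a=arm.grab_frame("scene");b=arm.grab_frame("wrist")
u=proj("scene",s["eef_pos"])[0];print(u);x,y=u.astype(int)
r=lambda i,f:cv2.resize(i,None,fx=f,fy=f,interpolation=cv2.INTER_CUBIC)
o=np.hstack([r(a[y-60:y+60,x-40:x+60],4),r(b[210:330,260:360],4)]);cv2.imwrite("pics/touch.png",o[:,:,::-1]);print((u-[x-40,y-60])*4)
E
```

```text
t 7.1 tcp in chipper mm [-54.5 -93.4  -2. ] F tool [-15.8  -1.6  -5.8] gap 0.6
[319.17709176 231.05289487]
[160.70836704 240.21157949]
```

View pics/touch.png

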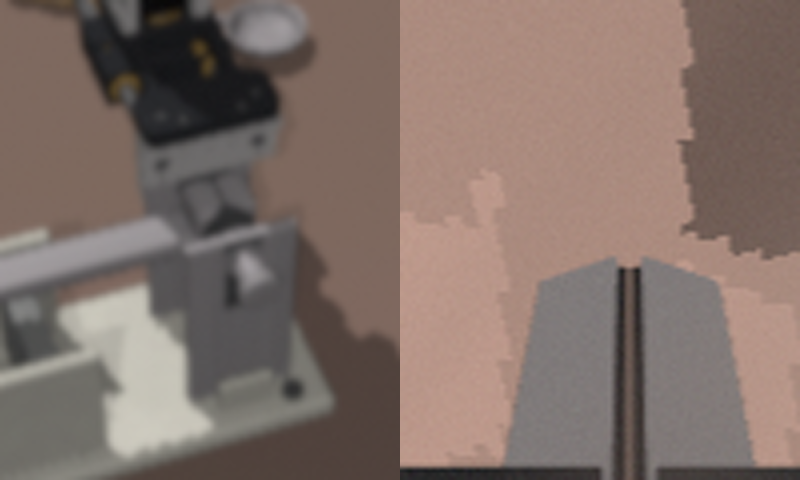

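```bash
python3 - <<'E'
from h import *
for z in(85,93,105,117):print(z,proj("scene",world(CH,m(-55,58,z)))[0],proj("scene",world(CH,m(-55,50,z)))[0],proj("scene",world(CH,m(-55,33,z)))[0])
E
```

```text
85 [344.59610482 254.57165082] [343.07922075 251.56728725] [339.91353162 245.29727543]
93 [344.69282979 251.86671416] [343.16463011 248.85685078] [339.97573257 242.57616241]
105 [344.84053103 247.73621363] [343.29503856 244.71838418] [340.07068423 238.42229952]
117 [344.99146023 243.51544249] [343.42828004 240.49001243] [340.16767283 234.17932665]
```

>>> {"op": "step_arm", "data": {"series": [{"gripper":1,"linear":[-0.6,0,0],"roll":0},{"gripper":1,"linear":[-1.5,0,0],"roll":0},{"gripper":0.5,"linear":[-2.4,0,0],"roll":0},{"gripper":0.5,"linear":[-3.2,0,0],"roll":0},{"gripper":0.5,"linear":[-4.0,0,0],"roll":0},{"gripper":0.5,"linear":[-4.6,0.5,0],"roll":0},{"gripper":0.5,"linear":[-4.6,1.2,0],"roll":0},{"gripper":0.5,"linear":[-4.6,2.0,0],"roll":0},{"gripper":0.5,"linear":[-4.6,2.8,0],"roll":0},{"gripper":0.5,"linear":[-4.6,3.6,0],"roll":0},{"gripper":0.5,"linear":[-4.6,4.4,0],"roll":0},{"gripper":0.5,"linear":[-4.6,5.2,0],"roll":0}]}}

```text
time: 8.4
eef_pos: [0.5189, 0.1427, 0.2265]
orientation: [[0.002, 0.201, 0.98], [0.001, 0.98, -0.201], [-1.0, 0.001, 0.001]]
wrist_force: [-0.8, 0.2, 0.6]
finger_gap: 0.0468
```

```bash
python3 - <<'E'
from h import *
st();print(go([.5317,.2564,.19]),go([.5317,.2564,.072],79.0))
E
```

```text
t 8.4 tcp in chipper mm [-55.1 168.  226.5] F tool [-0.6  0.  -0.9] gap 46.8
([0.732, 2.278, -0.208], None) ([3.092, 2.276, -0.211], np.float64(-0.098))
```

>>> {"op": "step_arm", "data": {"series": [{"gripper":0.5,"linear":[0,0.7,-0.1],"roll":0},{"gripper":0.5,"linear":[0.2,1.4,-0.2],"roll":0},{"gripper":0.5,"linear":[0.6,2.0,-0.21],"roll":0},{"gripper":0.5,"linear":[0.73,2.28,-0.21],"roll":0},{"gripper":0.5,"linear":[0.73,2.28,-0.21],"roll":0},{"gripper":0.5,"linear":[0.73,2.28,-0.21],"roll":0},{"gripper":0.5,"linear":[0.73,2.28,-0.21],"roll":0}]}}

```text
time: 9.1
eef_pos: [0.532, 0.2534, 0.1908]
orientation: [[0.002, 0.203, 0.979], [0.0, 0.979, -0.203], [-1.0, 0.001, 0.002]]
wrist_force: [-0.2, -0.1, 0.5]
finger_gap: 0.047
```

```bash
cat >> h.py <<'E'
def wproj(P,s):
    c=arm.calibration("wrist");t=s["orientation"].T@(np.array(P)-s["eef_pos"]);q=np.array(c["camera_matrix"])@(np.linalg.inv(c["T_tool_cam"])@np.r_[t,1])[:3];return q[:2]/q[2]
E
python3 - <<'E'
from h import *
import cv2
st();s=arm.sense();b=arm.grab_frame("wrist")
o=lambda P:np.round((wproj(P,s)-[240,160])*4)
print("grip",o([.5317,.2564,.0907]),"tcp",o(s["eef_pos"]),"top of grip",o([.5317,.2564,.1027]))
S=[.5299,.2551,-.1864]
print("stand",[o(world(S,m(a,c,50))[0]) for a,c in((40,25),(40,-25),(-40,-25),(-40,25))])
cv2.imwrite("pics/clip.png",cv2.resize(b[160:300,240:400],None,fx=4,fy=4,interpolation=cv2.INTER_CUBIC)[:,:,::-1])
E
```

```text
t 9.1 tcp in chipper mm [-64.3 279.1 190.8] F tool [-0.5 -0.2 -0.2] gap 47.0
grip [323. 296.] tcp [313. 443.] top of grip [323. 308.]
stand [array([408., 395.]), array([227., 398.]), array([217., 106.]), array([408., 103.])]
```

View pics/clip.png

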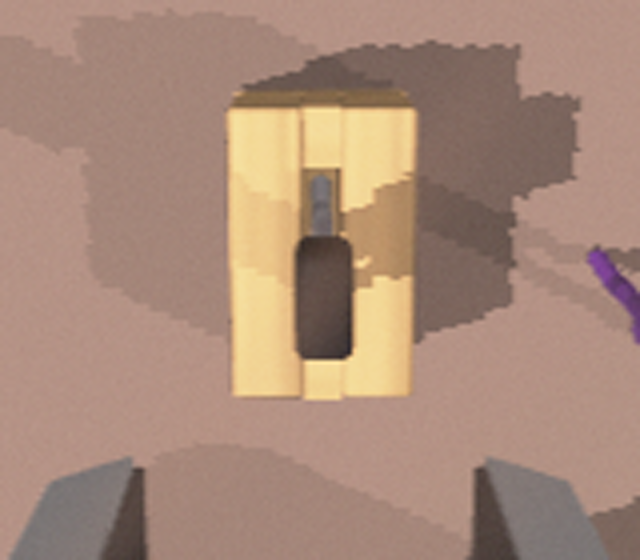

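The black grip is centred at crop (323,298), as predicted, and the steel legs are in the slot. The purple look-alike at (615,290) is separate. I'll descend and grasp.

```bash
python3 - <<'E'
from h import *
print(go([.5317,.2564,.072]))
E
```

```text
([2.377, 0.054, -0.023], None)
```

>>> {"op": "step_arm", "data": {"series": [{"gripper":0.5,"linear":[0.6,0.05,-0.02],"roll":0},{"gripper":0.5,"linear":[1.2,0.05,-0.02],"roll":0},{"gripper":0.5,"linear":[1.8,0.05,-0.02],"roll":0},{"gripper":0.5,"linear":[2.2,0.05,-0.02],"roll":0},{"gripper":0.5,"linear":[2.38,0.05,-0.02],"roll":0},{"gripper":0.5,"linear":[2.38,0.05,-0.02],"roll":0},{"gripper":0.5,"linear":[2.38,0.05,-0.02],"roll":0}]}}

```text
time: 9.85
eef_pos: [0.5319, 0.2572, 0.072]
orientation: [[0.003, 0.202, 0.979], [0.001, 0.979, -0.202], [-1.0, 0.001, 0.002]]
wrist_force: [-0.3, -0.4, 0.3]
finger_gap: 0.0474
```

>>> {"op": "step_arm", "data": {"grip_force": 25, "series": [{"gripper":1,"linear":[0,0,0],"roll":0},{"gripper":1,"linear":[0,0,0],"roll":0},{"gripper":1,"linear":[0,0,0],"roll":0},{"gripper":1,"linear":[0,0,0],"roll":0},{"gripper":1,"linear":[0,0,0],"roll":0},{"gripper":1,"linear":[0,0,0],"roll":0}]}}

```text
time: 10.45
eef_pos: [0.5308, 0.2574, 0.0703]
orientation: [[-0.0, 0.201, 0.98], [0.0, 0.98, -0.201], [-1.0, 0.0, -0.0]]
wrist_force: [0.9, 0.5, 0.8]
finger_gap: 0.0025
```

```bash
python3 - <<'E'
from h import *
st();print(arm.sense()["eef_pos"])
E
```

```text
t 10.45 tcp in chipper mm [-66.2 282.8  70.3] F tool [-0.8  0.6  0.8] gap 2.5
[0.53080953 0.25737153 0.07027224]
```

The fingers closed on nothing. The wrist view's scale (47 mm opening = 82 px, so depth 0.192, not 0.225) and the earlier miss over the pin head both put the real fingertips about 33 mm above the reported TCP. The contact I read as the counter was probably the gripper body on the plates. I'll open and go 32 mm lower, watching the force.

>>> {"op": "step_arm", "data": {"series": [{"gripper":0.5,"linear":[0,0,0],"roll":0},{"gripper":0.5,"linear":[0,0,0],"roll":0},{"gripper":0.5,"linear":[0,0,0],"roll":0},{"gripper":0.5,"linear":[0,0,0],"roll":0},{"gripper":0.5,"linear":[0,0,0],"roll":0},{"gripper":0.5,"linear":[0.2,0,0],"roll":0},{"gripper":0.5,"linear":[0.4,0,0],"roll":0},{"gripper":0.5,"linear":[0.56,0,0],"roll":0},{"gripper":0.5,"linear":[0.64,0,0],"roll":0},{"gripper":0.5,"linear":[0.64,0,0],"roll":0}]}}

```text
time: 11.45
eef_pos: [0.53, 0.257, 0.0368]
orientation: [[-0.002, 0.201, 0.98], [-0.001, 0.98, -0.201], [-1.0, -0.001, -0.002]]
wrist_force: [-0.1, 0.4, -0.6]
finger_gap: 0.0468
```

```bash
python3 - <<'E'
from h import *
import cv2
st();s=arm.sense();b=arm.grab_frame("wrist")
print((wproj([.5317,.2564,.0907],s)-[240,180])*4)
cv2.imwrite("pics/clip2.png",cv2.resize(b[180:330,240:400],None,fx=4,fy=4,interpolation=cv2.INTER_CUBIC)[:,:,::-1])
E
```

```text
t 11.45 tcp in chipper mm [-66.9 282.2  36.8] F tool [ 0.6  0.3 -0.2] gap 46.8
[311.94413474 516.9360872 ]
```

View pics/clip2.png

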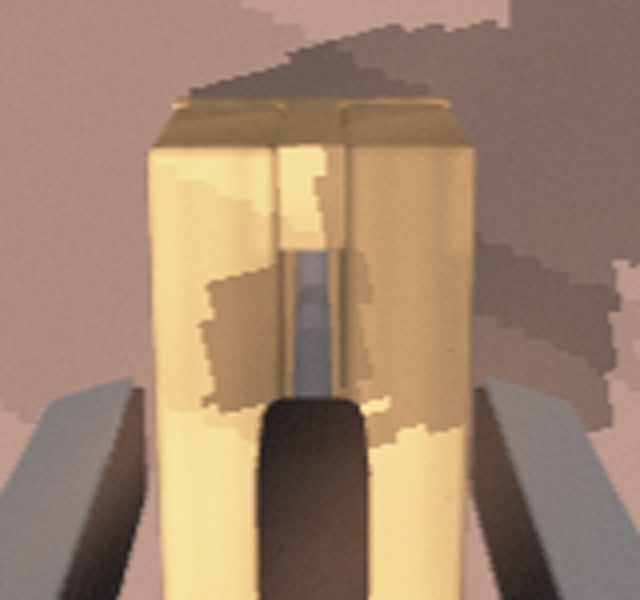

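The clip is undisturbed: the grip at crop (313,500) lies between the open fingers, which are at (140,390) and (475,390). Closing.

>>> {"op": "step_arm", "data": {"grip_force": 30, "series": [{"gripper":1,"linear":[0,0,0],"roll":0},{"gripper":1,"linear":[0,0,0],"roll":0},{"gripper":1,"linear":[0,0,0],"roll":0},{"gripper":1,"linear":[0,0,0],"roll":0},{"gripper":1,"linear":[0,0,0],"roll":0}]}}

```text
time: 12.0
eef_pos: [0.531, 0.2574, 0.0385]
orientation: [[0.0, 0.201, 0.98], [0.0, 0.98, -0.201], [-1.0, 0.0, 0.0]]
wrist_force: [1.0, -0.1, 0.8]
finger_gap: 0.0137
```

```bash
python3 - <<'E'
from h import *
st();s=arm.sense();print(s["eef_pos"])
t=world(CH,m(-55,42,0))[0];print(t,go([t[0],t[1],.12]))
E
```

```text
t 12.0 tcp in chipper mm [-66.  282.8  38.5] F tool [-0.8  0.1  1. ] gap 13.7
[0.5309577  0.25740204 0.03850347]
[0.49394045 0.01918961 0.        ] ([-1.631, -4.815, 0.233], None)
```

>>> {"op": "step_arm", "data": {"series": [{"gripper":1,"linear":[-0.3,0,0],"roll":0},{"gripper":1,"linear":[-0.8,0,0],"roll":0},{"gripper":1,"linear":[-1.4,0,0],"roll":0},{"gripper":1,"linear":[-2.0,0,0],"roll":0},{"gripper":1,"linear":[-2.6,0,0],"roll":0},{"gripper":1,"linear":[-3.0,0,0],"roll":0},{"gripper":1,"linear":[-3.0,-0.6,0],"roll":0},{"gripper":1,"linear":[-3.0,-1.3,0.1],"roll":0},{"gripper":1,"linear":[-3.0,-2.0,0.2],"roll":0},{"gripper":1,"linear":[-3.0,-2.7,0.23],"roll":0},{"gripper":1,"linear":[-3.0,-3.4,0.23],"roll":0},{"gripper":1,"linear":[-3.0,-4.0,0.23],"roll":0}]}}

```text
time: 13.2
eef_pos: [0.5015, 0.0575, 0.1896]
orientation: [[0.002, 0.202, 0.979], [-0.0, 0.979, -0.202], [-1.0, 0.0, 0.002]]
wrist_force: [-0.4, -0.4, -0.7]
finger_gap: 0.0137
```

>>> {"op": "step_arm", "data": {"series": [{"gripper":1,"linear":[0,-0.4,0],"roll":0},{"gripper":1,"linear":[0,-0.7,0],"roll":0},{"gripper":1,"linear":[0,-0.81,0],"roll":0},{"gripper":1,"linear":[0,-0.81,0],"roll":0},{"gripper":1,"linear":[0,-0.81,0],"roll":0},{"gripper":1,"linear":[0,-0.81,0],"roll":0}]}}

```text
time: 13.8
eef_pos: [0.4938, 0.0203, 0.1882]
orientation: [[-0.0, 0.2, 0.98], [0.0, 0.98, -0.2], [-1.0, 0.0, -0.0]]
wrist_force: [-0.6, 0.3, -0.3]
finger_gap: 0.0139
```

```bash
python3 - <<'E'
from h import *
import cv2
st();s=arm.sense();b=arm.grab_frame("wrist");a=arm.grab_frame("scene")
r=lambda i,f:cv2.resize(i,None,fx=f,fy=f,interpolation=cv2.INTER_CUBIC)
o=np.hstack([r(a[145:265,300:380],5),r(b[195:315,280:360],5)]);cv2.imwrite("pics/over.png",o[:,:,::-1])
W=lambda q:np.round((wproj(world(CH,m(*q))[0],s)-[280,195])*5+[400,0])
S=lambda q:np.round((proj("scene",world(CH,m(*q)))[0]-[300,145])*5)
for q in([-55,58,125],[-55,50,125],[-55,34,125],[-83,33,129],[-27,33,129],[-55,58,105],[-55,58,115]):print(q,W(q),S(q))
T=lambda q:s["eef_pos"]+s["orientation"]@np.array(q)
for q in([.0325,0,-.0145],[.0325,0,.0145],[.0175,0,-.0075],[.0175,0,.0075],[-.04,0,0]):print(q,np.round((wproj(T(q),s)-[280,195])*5+[400,0]),np.round((proj("scene",T(q))[0]-[300,145])*5))
E
```

```text
t 13.8 tcp in chipper mm [-55.3  43.1 188.2] F tool [ 0.3  0.2 -0.7] gap 13.9
[-55, 58, 125] [677. 254.] [225. 478.]
[-55, 50, 125] [630. 254.] [218. 463.]
[-55, 34, 125] [536. 254.] [202. 433.]
[-83, 33, 129] [528.  96.] [271. 405.]
[-27, 33, 129] [531. 416.] [131. 443.]
[-55, 58, 105] [671. 224.] [224. 514.]
[-55, 58, 115] [674. 238.] [225. 496.]
[0.0325, 0, -0.0145] [590. 214.] [251. 383.]
[0.0325, 0, 0.0145] [590. 395.] [176. 403.]
[0.0175, 0, -0.0075] [591. 287.] [234. 358.]
[0.0175, 0, 0.0075] [591. 386.] [194. 369.]
[-0.04, 0, 0] [592. 501.] [217. 244.]
```

View pics/over.png

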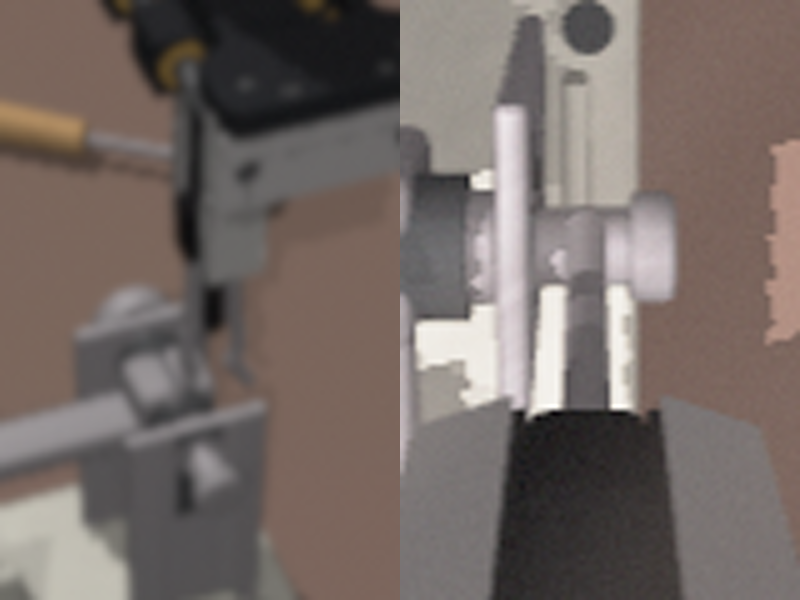

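The clip's leg (wrist crop column 587) lies between the plate face (528) and the collar (633–676), centred on the groove. The collar's position confirms the pin is home. Descending.

>>> {"op": "step_arm", "data": {"series": [{"gripper":1,"linear":[0.3,-0.02,0],"roll":0},{"gripper":1,"linear":[0.6,-0.02,0],"roll":0},{"gripper":1,"linear":[0.74,-0.02,0],"roll":0},{"gripper":1,"linear":[0.76,-0.02,0],"roll":0},{"gripper":1,"linear":[0.76,-0.02,0],"roll":0}]}}

```text
time: 14.4
eef_pos: [0.4932, 0.0185, 0.1496]
orientation: [[-0.001, 0.201, 0.98], [0.0, 0.98, -0.201], [-1.0, -0.0, -0.001]]
wrist_force: [0.3, -1.2, 0.4]
finger_gap: 0.0141
```

>>> {"op": "step_arm", "data": {"series": [{"gripper":1,"linear":[0.05,0,0],"roll":0},{"gripper":1,"linear":[0.1,0,0],"roll":0}]}}

```text
time: 14.6
eef_pos: [0.494, 0.0184, 0.1459]
orientation: [[0.002, 0.201, 0.98], [-0.0, 0.98, -0.201], [-1.0, 0.0, 0.002]]
wrist_force: [-0.4, -1.0, 0.1]
finger_gap: 0.0137
```

>>> {"op": "step_arm", "data": {"series": [{"gripper":1,"linear":[0.04,0,0],"roll":0},{"gripper":1,"linear":[0.06,0,0],"roll":0}]}}

```text
time: 14.8
eef_pos: [0.4936, 0.0184, 0.1422]
orientation: [[0.0, 0.201, 0.98], [0.0, 0.98, -0.201], [-1.0, 0.0, 0.0]]
wrist_force: [0.0, 0.4, -0.3]
finger_gap: 0.0138
```

```bash
python3 -c "from h import *;st()"
```

```text
t 14.8 tcp in chipper mm [-55.2  41.2 142.2] F tool [ 0.3  0.4 -0.1] gap 13.8
```

>>> {"op": "step_arm", "data": {"series": [{"gripper":1,"linear":[0.04,0,0],"roll":0}]}}

```text
time: 14.9
eef_pos: [0.4937, 0.0184, 0.1404]
orientation: [[0.001, 0.201, 0.98], [0.0, 0.98, -0.201], [-1.0, 0.0, 0.001]]
wrist_force: [0.2, 0.1, -1.3]
finger_gap: 0.0137
```

>>> {"op": "step_arm", "data": {"series": [{"gripper":1,"linear":[0.04,0,0],"roll":0}]}}

```text
time: 15.0
eef_pos: [0.494, 0.0184, 0.139]
orientation: [[0.002, 0.201, 0.98], [-0.0, 0.98, -0.201], [-1.0, 0.0, 0.002]]
wrist_force: [-1.0, -0.1, 7.6]
finger_gap: 0.0137
```

>>> {"op": "step_arm", "data": {"series": [{"gripper":1,"linear":[0.03,0,0],"roll":0}]}}

```text
time: 15.1
eef_pos: [0.4943, 0.0184, 0.1388]
orientation: [[0.003, 0.201, 0.98], [-0.0, 0.98, -0.201], [-1.0, 0.0, 0.003]]
wrist_force: [-0.9, 0.1, 9.0]
finger_gap: 0.014
```

>>> {"op": "step_arm", "data": {"series": [{"gripper":1,"linear":[0.03,0,0],"roll":0}]}}

```text
time: 15.2
eef_pos: [0.4946, 0.0184, 0.138]
orientation: [[0.004, 0.201, 0.98], [-0.0, 0.98, -0.201], [-1.0, 0.001, 0.004]]
wrist_force: [-1.4, -0.3, 10.1]
finger_gap: 0.0137
```

>>> {"op": "step_arm", "data": {"series": [{"gripper":1,"linear":[0.02,0,0],"roll":0}]}}

```text
time: 15.3
eef_pos: [0.4945, 0.0185, 0.1364]
orientation: [[0.004, 0.201, 0.98], [-0.0, 0.98, -0.201], [-1.0, 0.001, 0.004]]
wrist_force: [-1.1, 1.0, 4.2]
finger_gap: 0.0135
```

```bash
python3 -c "
from h import *;st();print(arm.sense()['ft_torque'])"
```

```text
t 15.3 tcp in chipper mm [-54.3  41.4 136.4] F tool [-4.2  0.7 -1.3] gap 13.5
[ 0.16514906  0.15277486 -0.02919646]
```

>>> {"op": "step_arm", "data": {"series": [{"gripper":1,"linear":[0.03,0,0],"roll":0}]}}

```text
time: 15.4
eef_pos: [0.4945, 0.0184, 0.1348]
orientation: [[0.003, 0.201, 0.98], [-0.0, 0.98, -0.201], [-1.0, 0.0, 0.003]]
wrist_force: [-0.5, -0.6, 4.6]
finger_gap: 0.0137
```

>>> {"op": "step_arm", "data": {"series": [{"gripper":1,"linear":[0.03,0,0],"roll":0}]}}

```text
time: 15.5
eef_pos: [0.4944, 0.0183, 0.1331]
orientation: [[0.003, 0.201, 0.98], [-0.0, 0.98, -0.201], [-1.0, 0.0, 0.003]]
wrist_force: [-0.8, -0.6, 5.3]
finger_gap: 0.0139
```

>>> {"op": "step_arm", "data": {"series": [{"gripper":1,"linear":[0.03,0,0],"roll":0}]}}

```text
time: 15.6
eef_pos: [0.4942, 0.0184, 0.131]
orientation: [[0.002, 0.201, 0.98], [-0.0, 0.98, -0.201], [-1.0, 0.0, 0.002]]
wrist_force: [0.1, -0.6, 2.7]
finger_gap: 0.0141
```

>>> {"op": "step_arm", "data": {"series": [{"gripper":1,"linear":[0.03,0,0],"roll":0}]}}

```text
time: 15.7
eef_pos: [0.4937, 0.0185, 0.1283]
orientation: [[0.001, 0.201, 0.98], [0.0, 0.98, -0.201], [-1.0, 0.0, 0.001]]
wrist_force: [0.0, 0.3, -1.0]
finger_gap: 0.0136
```

>>> {"op": "step_arm", "data": {"series": [{"gripper":1,"linear":[0.04,0,0],"roll":0}]}}

```text
time: 15.8
eef_pos: [0.4936, 0.0184, 0.1257]
orientation: [[0.0, 0.201, 0.98], [0.0, 0.98, -0.201], [-1.0, 0.0, 0.0]]
wrist_force: [1.3, 0.3, 0.6]
finger_gap: 0.0138
```

>>> {"op": "step_arm", "data": {"series": [{"gripper":1,"linear":[0.04,0,0],"roll":0}]}}

```text
time: 15.9
eef_pos: [0.4937, 0.0184, 0.1239]
orientation: [[0.0, 0.201, 0.98], [-0.0, 0.98, -0.201], [-1.0, 0.0, 0.0]]
wrist_force: [0.4, -0.0, 1.6]
finger_gap: 0.014
```

>>> {"op": "step_arm", "data": {"series": [{"gripper":1,"linear":[0.02,0,0],"roll":0}]}}

```text
time: 16.0
eef_pos: [0.4937, 0.0184, 0.123]
orientation: [[0.0, 0.201, 0.98], [-0.0, 0.98, -0.201], [-1.0, 0.0, 0.0]]
wrist_force: [1.1, -0.4, 1.6]
finger_gap: 0.0139
```

>>> {"op": "step_arm", "data": {"series": [{"gripper":1,"linear":[0.02,0,0],"roll":0}]}}

```text
time: 16.1
eef_pos: [0.4938, 0.0184, 0.1223]
orientation: [[0.001, 0.201, 0.98], [-0.0, 0.98, -0.201], [-1.0, 0.0, 0.0]]
wrist_force: [1.2, -0.3, 2.3]
finger_gap: 0.0136
```

>>> {"op": "step_arm", "data": {"series": [{"gripper":1,"linear":[0.02,0,0],"roll":0}]}}

```text
time: 16.2
eef_pos: [0.4937, 0.0184, 0.1214]
orientation: [[0.001, 0.201, 0.98], [0.0, 0.98, -0.201], [-1.0, 0.0, 0.001]]
wrist_force: [1.8, -0.4, 1.2]
finger_gap: 0.014
```

>>> {"op": "step_arm", "data": {"series": [{"gripper":1,"linear":[0.02,0,0],"roll":0}]}}

```text
time: 16.3
eef_pos: [0.4937, 0.0184, 0.1204]
orientation: [[0.001, 0.201, 0.98], [0.0, 0.98, -0.201], [-1.0, 0.0, 0.001]]
wrist_force: [1.3, -0.4, 2.7]
finger_gap: 0.0139
```

>>> {"op": "step_arm", "data": {"series": [{"gripper":1,"linear":[0.016,0,0],"roll":0}]}}

```text
time: 16.4
eef_pos: [0.4938, 0.0184, 0.1201]
orientation: [[0.001, 0.201, 0.98], [-0.0, 0.98, -0.201], [-1.0, 0.0, 0.001]]
wrist_force: [0.3, -0.1, 5.9]
finger_gap: 0.0134
```

Force is starting to rise (5.9 N with the position nearly stopped). One or two small steps to confirm it is the stop.

>>> {"op": "step_arm", "data": {"series": [{"gripper":1,"linear":[0.01,0,0],"roll":0}]}}

```text
time: 16.5
eef_pos: [0.4939, 0.0184, 0.1201]
orientation: [[0.001, 0.201, 0.98], [-0.0, 0.98, -0.201], [-1.0, 0.0, 0.001]]
wrist_force: [-0.5, -0.2, 7.5]
finger_gap: 0.0138
```

>>> {"op": "step_arm", "data": {"series": [{"gripper":1,"linear":[0.006,0,0],"roll":0}]}}

```text
time: 16.6
eef_pos: [0.4939, 0.0184, 0.1201]
orientation: [[0.002, 0.201, 0.98], [-0.0, 0.98, -0.201], [-1.0, 0.0, 0.002]]
wrist_force: [0.2, -0.3, 8.1]
finger_gap: 0.0141
```

>>> {"op": "step_arm", "data": {"series": [{"gripper":0.6,"linear":[0,0,0],"roll":0},{"gripper":0.6,"linear":[0,0,0],"roll":0},{"gripper":0.6,"linear":[0,0,0],"roll":0},{"gripper":0.6,"linear":[0,0,0],"roll":0},{"gripper":0.6,"linear":[0,0,0],"roll":0}]}}

```text
time: 17.1
eef_pos: [0.4933, 0.0185, 0.1183]
orientation: [[-0.001, 0.201, 0.98], [0.0, 0.98, -0.201], [-1.0, 0.0, -0.001]]
wrist_force: [-0.8, 0.3, -0.1]
finger_gap: 0.0373
```

>>> {"op": "step_arm", "data": {"series": [{"gripper":0.6,"linear":[-0.3,0,0],"roll":0},{"gripper":0.6,"linear":[-0.9,0,0],"roll":0},{"gripper":0.6,"linear":[-1.6,0,0],"roll":0},{"gripper":0.6,"linear":[-2.4,0,0],"roll":0},{"gripper":0.6,"linear":[-2.4,0,-0.8],"roll":0},{"gripper":0.6,"linear":[-2.4,0,-1.6],"roll":0},{"gripper":0.6,"linear":[-2.4,0,-2.4],"roll":0},{"gripper":0.6,"linear":[-2.4,0,-2.4],"roll":0},{"gripper":0.6,"linear":[-2.4,0,-2.4],"roll":0}]}}

```text
time: 18.0
eef_pos: [0.3761, 0.0426, 0.2391]
orientation: [[0.002, 0.201, 0.98], [-0.0, 0.98, -0.201], [-1.0, 0.0, 0.002]]
wrist_force: [0.7, -0.4, 0.8]
finger_gap: 0.0379
```

```bash
python3 - <<'E'
from h import *
import cv2
st();a=arm.grab_frame("scene")
S=lambda q:np.round(proj("scene",world(CH,m(*q)))[0]).astype(int)
c=cv2.imread("pics/over.png")
# numeric check: dark grip blob near its expected seated place (grip 57 mm above axis)
for z in(113,):print("expected grip",S([-55,42,z+57]),"tips",S([-55,42,z-27]))
u,v=S([-55,42,170]);p=a[v-25:v+25,u-25:u+25].max(axis=2)<45
n,l,st_,ce=cv2.connectedComponentsWithStats(p.astype(np.uint8));print([(st_[i].tolist(),(ce[i]+[u-25,v-25]).round(1).tolist()) for i in range(1,n) if st_[i][4]>20])
cv2.imwrite("pics/final.png",cv2.resize(a[130:270,290:400],None,fx=4,fy=4,interpolation=cv2.INTER_CUBIC)[:,:,::-1])
E
```

```text
t 18.0 tcp in chipper mm [-175.2   41.6  239.1] F tool [-0.8 -0.3  0.8] gap 37.9
expected grip [342 218] tips [342 248]
[([18, 18, 14, 25, 193], [341.1, 219.2])]
```

```bash
python3 -c "
from plant import arm
print(arm.finish_job())"
```

```text
the job is handed in; nothing more can be done
None
```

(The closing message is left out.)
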